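# Square up a stack of display modules and weigh it down

### The job

Lay the last display module from the black cradle on top of the skewed stack in the squaring jig, and tap the stack against the jig's stops until all five modules sit flush against both side stops and the end stop, edges in line. Then set the steel weight lengthwise on the middle of the squared stack without shifting it, let go, and leave the other things on the bench where they are.

Things in the scene. Friction and masses are not known exactly. Their poses are not given: they have to be found in the camera images.
- jig: squaring jig, screwed to the bench; origin on the bench (z = 0), 12 mm under seat, same axes. Aluminium base plate 12 mm thick, reaching from x = -26 to 68 mm and y = -59 to 106 mm: on the open sides (-x and -y) a squared stack overhangs it by 5 and 6 mm, so fingertips can go below the lowest module there. Three black stops on it
- seat (a point): centre of the underside of the squared stack, on the top face of the jig's base, 12 mm above the bench. Axes: +x towards the two side stops, +y towards the single end stop, z up. A module fully home has its x and y origin here and its long axis along y
- side_stops (a point): point on the seat's level midway between the two side stops, in the plane of their faces (31 mm from the seat in x). The two blocks are 18 mm wide, 12 mm thick, centred 50 mm either side of it along y, so fingers fit in the 82 mm gap; they rise 34 mm above the base. A squared module's long +x edge touches both. Behind each a screwed foot 10 mm high, 20 mm long
- end_stop (a point): point on the seat's level at the middle of the end stop's face (65 mm from the seat in y). The block is 26 mm wide, 12 mm thick, rises 34 mm above the base, and has a screwed foot behind it. A squared module's short +y end touches it
- panel1: one of five identical flat display modules, 62 wide (own x) x 130 long (own y) x 6 mm thick, 85 g, rigid, aluminium-coloured edges, glossy black glass on top (+z). Origin: centre of its underside. Module 1 of the stack counting from the bottom (resting about 0 mm above the seat); at the start skewed: 9 to 17 mm short of home in x, 6 to 16 mm in y, up to 0.1 rad turned; it slides freely
- panel2: one of five identical flat display modules, 62 wide (own x) x 130 long (own y) x 6 mm thick, 85 g, rigid, aluminium-coloured edges, glossy black glass on top (+z). Origin: centre of its underside. Module 2 of the stack counting from the bottom (resting about 6 mm above the seat); at the start skewed: 9 to 17 mm short of home in x, 6 to 16 mm in y, up to 0.1 rad turned; it slides freely
- panel3: one of five identical flat display modules, 62 wide (own x) x 130 long (own y) x 6 mm thick, 85 g, rigid, aluminium-coloured edges, glossy black glass on top (+z). Origin: centre of its underside. Module 3 of the stack counting from the bottom (resting about 12 mm above the seat); at the start skewed: 9 to 17 mm short of home in x, 6 to 16 mm in y, up to 0.1 rad turned; it slides freely
- panel4: one of five identical flat display modules, 62 wide (own x) x 130 long (own y) x 6 mm thick, 85 g, rigid, aluminium-coloured edges, glossy black glass on top (+z). Origin: centre of its underside. Module 4 of the stack counting from the bottom (resting about 18 mm above the seat); at the start skewed: 9 to 17 mm short of home in x, 6 to 16 mm in y, up to 0.1 rad turned; it slides freely
- panel5: one of five identical flat display modules, 62 wide (own x) x 130 long (own y) x 6 mm thick, 85 g, rigid, aluminium-coloured edges, glossy black glass on top (+z). Origin: centre of its underside. The last module: at the start it lies on the cradle, its underside 22 mm above the bench, its long edges overhanging the cradle; it becomes the top one of the stack, 24 mm above the seat
- cradle: low black rest, fixed to the bench, on which the last module lies lengthwise; origin on the bench under its centre, long axis own y. Rubber top 32 x 102 mm at 22 mm height; below it a 30 mm wide web, and a 56 x 110 x 6 mm foot on the bench, so fingertips can reach below the module's overhanging long edges down to about 7 mm above the bench
- weight: steel hold-down weight, 0.5 to 0.8 kg: block 42 (own x) x 92 (own y) mm, 22 mm high with its rubber sole, and above it a red bar handle 14 mm wide (x), 76 mm long (y), from 42 to 56 mm above the sole, on two posts. Origin: centre of its sole; stands upright on the bench at the start. Pinch the bar across x from above
- dispenser: bystander: mint-coloured solvent dispenser bottle with steel top, 68 mm across, 106 mm high, upright; origin: centre of its underside
- tape: bystander: roll of amber tape lying flat, 90 mm across, 24 mm high; origin: centre of its underside
- driver: bystander: screwdriver with blue handle, 150 mm long, lying along its own x, under 35 mm high; origin under it, near its middle
- brush: bystander: black brush, 160 mm long, lying along its own x, under 35 mm high; origin under it, near its middle
- tray: bystander: open pink parts tray, 80 (x) x 110 (y) x 30 mm high; origin: centre of its underside
- blower: bystander: dark red hand dust blower standing upright, 60 mm across, 103 mm high; origin: centre of its underside
Mind the look-alikes: they are no part of the job. What is shaped like the panel4 but brown is not meant. Leave any orange look-alike of the panel3 alone.

How it is judged (in metres and radians):
On the way:
1. all five modules lie flat in the jig, flush against the side stops and the end stop, with the weight not yet on the stack (x of panel1 in the frame of seat between -0.0025 and 0.0025 m and y of panel1 in the frame of seat between -0.0025 and 0.0025 m and z of panel1 in the frame of seat between -0.003 and 0.0265 m and angle between the y axis of each of panel1, panel2, panel3, panel4, panel5 and the y axis of seat, either way round below 0.04 rad and angle between each of panel1, panel2, panel3, panel4, panel5's own z axis and vertical below 0.05 rad and x of panel2 in the frame of seat between -0.0025 and 0.0025 m and y of panel2 in the frame of seat between -0.0025 and 0.0025 m and z of panel2 in the frame of seat between -0.003 and 0.0265 m and x of panel3 in the frame of seat between -0.0025 and 0.0025 m and y of panel3 in the frame of seat between -0.0025 and 0.0025 m and z of panel3 in the frame of seat between -0.003 and 0.0265 m and x of panel4 in the frame of seat between -0.0025 and 0.0025 m and y of panel4 in the frame of seat between -0.0025 and 0.0025 m and z of panel4 in the frame of seat between -0.003 and 0.0265 m and x of panel5 in the frame of seat between -0.0025 and 0.0025 m and y of panel5 in the frame of seat between -0.0025 and 0.0025 m and z of panel5 in the frame of seat between -0.003 and 0.0265 m and horizontal distance between weight and seat above 0.08 m), for 0.2 s.
At the end, for the whole second after the job is handed in: All five modules lie flat in the jig within 2.5 mm of fully home in x and in y and within 0.04 rad of the jig; the weight stands upright on the top module, within 12 mm (across) and 15 mm (along) of the stack's middle and within 0.3 rad of lengthwise; everything is released and at rest (x of panel1 in the frame of seat between -0.0025 and 0.0025 m and y of panel1 in the frame of seat between -0.0025 and 0.0025 m and z of panel1 in the frame of seat between -0.003 and 0.0265 m and angle between the y axis of each of panel1, panel2, panel3, panel4, panel5 and the y axis of seat, either way round below 0.04 rad and angle between each of panel1, panel2, panel3, panel4, panel5's own z axis and vertical below 0.05 rad and x of panel2 in the frame of seat between -0.0025 and 0.0025 m and y of panel2 in the frame of seat between -0.0025 and 0.0025 m and z of panel2 in the frame of seat between -0.003 and 0.0265 m and x of panel3 in the frame of seat between -0.0025 and 0.0025 m and y of panel3 in the frame of seat between -0.0025 and 0.0025 m and z of panel3 in the frame of seat between -0.003 and 0.0265 m and x of panel4 in the frame of seat between -0.0025 and 0.0025 m and y of panel4 in the frame of seat between -0.0025 and 0.0025 m and z of panel4 in the frame of seat between -0.003 and 0.0265 m and x of panel5 in the frame of seat between -0.0025 and 0.0025 m and y of panel5 in the frame of seat between -0.0025 and 0.0025 m and z of panel5 in the frame of seat between -0.003 and 0.0265 m and x of weight in the frame of seat between -0.012 and 0.012 m and y of weight in the frame of seat between -0.015 and 0.015 m and z of weight in the frame of seat between 0.026 and 0.034 m and angle between the y axis of weight and the y axis of seat, either way round below 0.3 rad and angle between weight's own z axis and vertical below 0.06 rad and linear speed of each of weight, panel1, panel2, panel3, panel4, panel5 below 0.01 m/s); the robot touches nothing.
It fails at once if the dispenser, tape, driver, brush, tray or blower is moved more than 30 mm (distance of any of dispenser, tape, driver, brush, tray, blower from where it was at the start of the episode above 0.03 m).
It also fails if it takes over 72 s, if anything falls off the work surface, if the arm or the gripper's body presses on something with over 40 N, if the wrist force passes 120 N, or if a joint passes its speed limit or range.

### The arm

A 6-joint arm with a two-finger parallel gripper is mounted at the origin on the work surface. World frame = base frame: x ahead of the robot, y to its left, z up, the work surface at z = 0. Lengths are in mm, angles in rad, forces in N, time in s.
With the tool pointing down it reaches from about 400 to 925 mm from the base axis. Payload 12.5 kg.
Tool frame: the origin (TCP) lies midway between the tips of the shut fingers; the grasp point (between the pads) lies 19 mm behind it; z points along the fingers, y is the line along which they close (so a half turn about z gives the same grasp; the last joint's range is limited). The gripper opens to 95 mm and grips with 3 to 60 N. Pads are 20 mm wide; open, the fingers measure 119 mm over their backs; the gripper's body (75 mm by 180 mm) begins 59 mm behind the grasp point.
Start: joints at [1.025, 0.491, 1.559, -0, 1.092, -0.106], TCP at [266.087, 565.55, 193.561] pointing down, gripper open.
Joint ranges: [-3.1, 3.1], [-0.84, 2.19], [0.05, 2.79], [-1.13, 4.28], [0.06, 2.93], [-2.69, 2.69]. Speed limits (rad/s): [2.22, 2.22, 2.79, 3.14, 3.14, 3.14].

### API

Orientations are given as [roll, pitch, yaw] about the fixed x, y, z axes, in that order (R = Rz(yaw) Ry(pitch) Rx(roll)).
In Python, from cell import env gives the robot as it stands.
- The arm moves only by the tool arm_command, never from a script. Its argument "targets" is a list of rows, each a list of 5 numbers: the shift along the tool's x, y, z in mm, then the turn about the tool's z in degrees, then the opening, from 0 (shut) to 1 (fully open). In form: [[tx, ty, tz, roll, fingers], ...]. A call has 1 to 5 rows; each row is the pose to reach, as a shift and turn from the pose commanded when the call began, along the tool's axes at that moment; what a row does not reach only later rows make up. A row lasts 1/10 s, in which the tool goes at most 50 mm and 8.59 degrees, less where a joint would pass 70% of its speed; a pose out of reach is approached as far as the arm can. A call with a gripper value outside its range is refused whole. The fingers move at their own pace and stop on an object; the grip force is fixed at half the most. Time passes only in rows, so rows that repeat a pose let the fingers close. It gives the time, the measured TCP pose, the force, the opening and the grip force at its end, in the units of the state.
- env.state(): the state, without advancing time (a new reading comes with each control period).
- env.read_camera(name): name is "scene" or "top"; returns a dict with "frame" (384x512x3 uint8, red, green, blue), "vertical_fov" (degrees; the focal length in pixels is half the picture's height over the tangent of half this angle, whatever the lens; pixels are square), "cx", "cy" (the principal point, pixels), "world_from_camera" (4x4, takes a point from camera to world coordinates). Camera axes: x right, y down, z forward; pixel columns grow to the right and rows downward; lengths in mm; the calibration is good to about 2 mm. A picture is of the moment at which its call begins. There is no depth.
- env.job_done(): hands the job in; it is judged then, once.
The state is a dict: "t": time; "joints": joint angles; "qvel": joint speeds; "tau": joint torques, N m; "eef_pos": TCP position; "tcp_rot": TCP orientation; "ft_force": force on the tool from outside, world axes, zero at the start; "moment": the same for the moment, N m; "opening": opening from 0.0 (shut) to 1.0 (fully open); "grip_force": force on a finger pad.
Only numpy, scipy, OpenCV 4.12 (cv2) and the standard library are available. Lean on these libraries where they do the work, as an engineer would, in place of code of your own. Each camera call takes 0.05 s, during which the arm holds its last target. There are 200 camera calls.

## Working session

There is one attempt and no reset: what is moved stays moved. The work goes in short steps, Python scripts to look and compute and a tool call to move; the robot and the scene stay as the last step left them, time stands still between calls to the robot, and variables do not carry over. Pictures are saved under pics/ and viewed, at most 10 in all, crops included, and the job is handed in when it is done.

Besides the shell and the picture viewer there is one more tool, called after "Call:" as name(argument=value, ...) on one line, values as JSON. arm_command: Moves the arm, as the interface text tells. Its arguments: {"type":"object","properties":{"targets":{"type":"array","items":{"type":"array","items":{"type":"number"}}}},"required":["targets"]}

```bash
ls; mkdir -p pics; cat > h.py <<'E'
import numpy as np, cv2
from cell import env
def snap(cam,fn=None):
    c=env.read_camera(cam)
    if fn: cv2.imwrite('pics/'+fn,c['frame'][:,:,::-1])
    return c
def K(c):
    f=c['frame'].shape[0]/2/np.tan(np.radians(c['vertical_fov'])/2); return f,c['cx'],c['cy']
def pix2w(c,u,v,z):
    f,cx,cy=K(c);T=np.array(c['world_from_camera']);d=T[:3,:3]@np.array([(u-cx)/f,(v-cy)/f,1]);o=T[:3,3]
    return o+d*(z-o[2])/d[2]
def w2pix(c,P):
    f,cx,cy=K(c);T=np.array(c['world_from_camera']);p=T[:3,:3].T@(np.array(P,float)-T[:3,3]);return np.array([cx+f*p[0]/p[2],cy+f*p[1]/p[2]])
E
python3 - <<'E'
from h import *
a=snap('top','top0.png');b=snap('scene','scene0.png')
for c in(a,b): print(K(c),np.array(c['world_from_camera']).round(3).tolist())
print(env.state())
E
```

```text
pics
(np.float64(385.51159878176395), 257.30586523909795, 192.08587405290012) [[-0.058, -0.976, 0.21, 386.861], [-0.998, 0.058, -0.006, 22.661], [-0.006, -0.21, -0.978, 969.707], [0.0, 0.0, 0.0, 1.0]]
(np.float64(383.5596068796241), 256.68079751031763, 189.3986956688538) [[-0.32, 0.519, -0.793, 1317.268], [0.947, 0.182, -0.263, 268.405], [0.008, -0.835, -0.55, 583.158], [0.0, 0.0, 0.0, 1.0]]
{'t': 0.1, 'joints': array([ 1.02540506e+00,  4.91496406e-01,  1.55936764e+00, -2.07578742e-05,
        1.09169997e+00, -1.05629065e-01]), 'qvel': array([ 0.00106903, -0.0023191 , -0.00022273,  0.00010952,  0.00016904,
       -0.00137708]), 'tau': array([ 1.63714940e-03, -6.13630629e+01, -2.58603412e+01,  6.92889467e-02,
        4.70624655e-02, -8.24103768e-05]), 'eef_pos': array([265.96089027, 565.3389204 , 193.02916547]), 'tcp_rot': array([-3.14062476e+00, -8.41047802e-05,  2.70183999e+00]), 'ft_force': array([ 0.34441235, -0.48077859, -0.78243144]), 'moment': array([-0.00938448, -0.03795971,  0.08814527]), 'grip_force': 0.0, 'opening': 1.004385911957711}
```

View pics/top0.png

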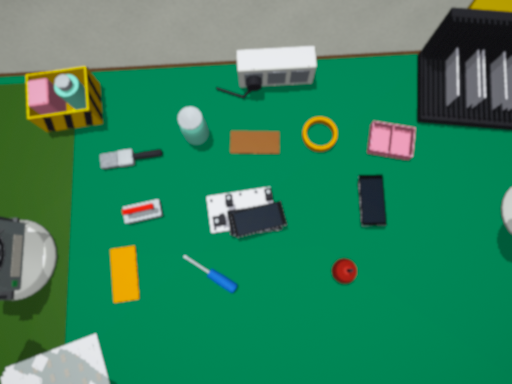

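View pics/scene0.png

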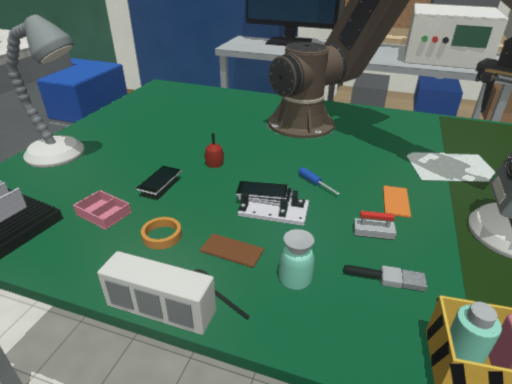

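```bash
python3 - <<'E'
from h import *
a=cv2.imread('pics/top0.png');b=cv2.imread('pics/scene0.png')
def cr(i,x,y,w,h,s): return cv2.resize(i[y:y+h,x:x+w],None,fx=s,fy=s,interpolation=cv2.INTER_CUBIC)
M=np.zeros((600,800,3),np.uint8)
def put(im,x,y): M[y:y+im.shape[0],x:x+im.shape[1]]=im
put(cr(a,200,180,95,62,5),0,0)      # 475x310
put(cr(a,350,168,45,65,5),480,0)  #225x325
put(cr(a,115,190,55,40,5),0,315) #275x200
put(cr(b,230,175,85,50,5),280,330) #425x250
cv2.imwrite('pics/mos.png',M)
E
```

```text
(no output)
```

View pics/mos.png

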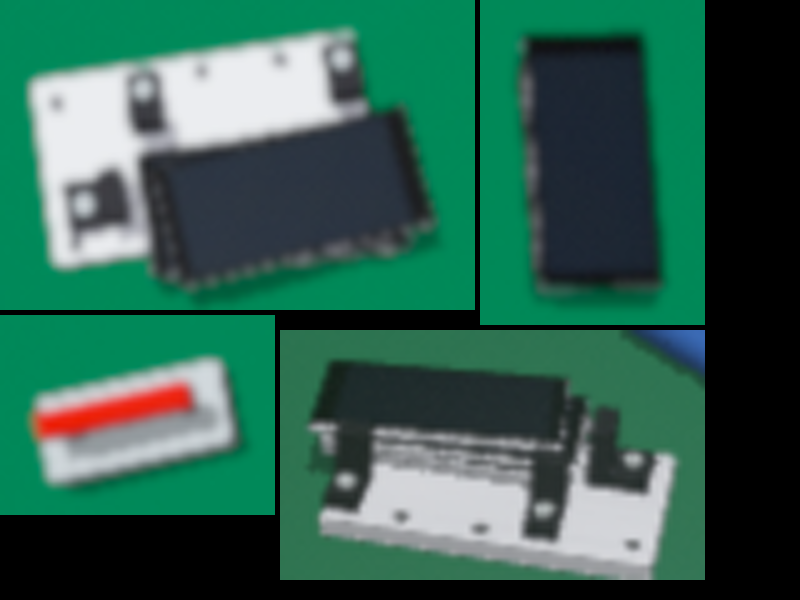

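```bash
cat >> h.py <<'E'
from scipy.optimize import least_squares
def fit(c,px,loc,zs,p0):
    px=np.array(px,float)
    def r(p):
        x,y,t=p;C,S=np.cos(t),np.sin(t)
        return np.concatenate([w2pix(c,[x+C*a-S*b,y+S*a+C*b,z])-q for (a,b),z,q in zip(loc,zs,px)])
    s=least_squares(r,p0);return s.x,s.fun.round(1)
E
python3 - <<'E'
from h import *
c=snap('top');s=snap('scene')
m=lambda l,x0,y0,X,Y:[(x0+(x-X)/5,y0+(y-Y)/5) for x,y in l]
J=fit(c,m([(29,78),(55,268),(352,30)],200,180,0,0),[(68,106),(-26,106),(68,-59)],[12]*3,[450,0,0])
Js=fit(s,m([(320,527),(650,578),(677,458)],230,175,280,330),[(68,-59),(68,106),(-26,106)],[12]*3,[450,0,0])
P=fit(c,m([(523,38),(642,38),(662,284),(537,288)],350,168,480,0),[(31,65),(31,-65),(-31,-65),(-31,65)],[28]*4,[450,-290,0]) 
P=fit(c,m([(523,38),(642,38),(662,284),(537,288)],350,168,480,0),[(31,-65),(-31,-65),(-31,65),(31,65)],[28]*4,[450,-290,1.6]) 
W=fit(c,m([(35,398),(220,358),(242,445),(52,485)],115,190,0,315),[(21,46),(21,-46),(-21,-46),(-21,46)],[22]*4,[450,290,0])
Wb=fit(c,m([(33,413),(188,383),(193,405),(38,437)],115,190,0,315),[(7,38),(7,-38),(-7,-38),(-7,38)],[56]*4,[450,290,0])
for n,q in zip(['J','Js','P','W','Wb'],[J,Js,P,W,Wb]): print(n,q[0].round(3),q[1])
# stack top corners, from top & scene
for nm,cam,l,a in(('top',c,m([(140,155),(408,108),(436,222)],200,180,0,0),36),('sc',s,m([(332,360),(310,426),(557,447),(567,378)],230,175,280,330),36)):
    for u,v in l:
        w=pix2w(cam,u,v,a); x,y,t=J[0]; d=w[:2]-[x,y]; print(nm,w.round(0),'jig',round(np.cos(t)*d[0]+np.sin(t)*d[1],1),round(-np.sin(t)*d[0]+np.cos(t)*d[1],1))
E
```

```text
J [5.32453e+02 3.47480e+01 1.02000e-01] [ 0.2  0.7 -0.  -0.7 -0.2  0.1]
Js [5.41163e+02 3.87530e+01 1.00000e-01] [-0.2 -0.3  0.6 -0.7 -0.4  1.2]
P [ 552.059 -266.825    1.518] [-0.5 -0.9  0.4 -1.   0.3  1.2 -0.1  0.6]
W [5.58498e+02 3.05197e+02 1.69000e-01] [ 0.9  0.7  0.2  0.5 -1.3 -0.7  0.1 -0.4]
Wb [5.58835e+02 3.06780e+02 1.45000e-01] [-0.  -0.4  0.2 -0.7  0.1  0.5 -0.3  0.5]
top [544.  91.  36.] jig 17.5 55.0
top [560. -42.  36.] jig 19.5 -78.7
top [503. -51.  36.] jig -38.3 -82.5
sc [505. -47.  36.] jig -35.9 -78.9
sc [568. -36.  36.] jig 27.7 -73.6
sc [544.  88.  36.] jig 17.0 51.7
sc [480.  76.  36.] jig -47.7 46.5
```

```bash
cat >> h.py <<'E'
def cross(g,seq,thr):  # first subpixel crossing along list of (u,v)
    val=[g[v,u] for u,v in seq]
    for i in range(1,len(val)):
        if val[i-1]<thr<=val[i]:
            f=(thr-val[i-1])/(val[i]-val[i-1]); a=np.array(seq[i-1]);b=np.array(seq[i]); return a+f*(b-a)
E
python3 - <<'E'
from h import *
T=snap('top');S=snap('scene')
def pts(c,kind):
    g=c['frame'][:,:,0].astype(float) # red: green bench low, white high
    out=[]
    if kind=='top':
        for u in range(213,264,3): out.append((cross(g,[(u,v) for v in range(180,206)],110),'x'))
        for v in range(202,229,3): out.append((cross(g,[(u,v) for u in range(200,216)],110),'y'))
    return [(p,k) for p,k in out if p is not None]
A=pts(T,'top')
def res(p):
    x,y,t=p;r=[]
    for q,k in A:
        w=pix2w(T,*q,12)[:2]-[x,y]
        r.append(np.cos(t)*w[0]+np.sin(t)*w[1]-68 if k=='x' else -np.sin(t)*w[0]+np.cos(t)*w[1]-106)
    return r
s=least_squares(res,[535,36,.1],loss='soft_l1');print(s.x.round(3),np.array(res(s.x)).round(1))
# scene +x face lower edge at z=0, approached from below (bench)
g=S['frame'][:,:,0].astype(float);gm=g-S['frame'][:,:,1]
x,y,t=s.x
for u in (245,260,275,290,300):
    col=[(u,v) for v in range(236,195,-1)]
    lo=cross(g,col,80); hi=cross(g,col,190)
    for p,z in((lo,0),(hi,12)):
        if p is not None:
            w=pix2w(S,*p,z)[:2]-[x,y];print(u,z,p.round(1),'jigx',round(np.cos(t)*w[0]+np.sin(t)*w[1],1))
# panel5: glass dark vs. bench ; bar red
R=T['frame'].astype(int)
m=((R[:,:,1]<75)).astype(np.uint8);m[:, :345]=0;m[:,400:]=0;m[:165]=0;m[235:]=0
cnt=max(cv2.findContours(m,0,1)[0],key=cv2.contourArea);print('p5',cv2.minAreaRect(cnt),pix2w(T,*cv2.minAreaRect(cnt)[0],28).round(1))
m=((R[:,:,0]>150)&(R[:,:,1]<90)).astype(np.uint8);m[:,:110]=0;m[:,170:]=0;m[:195]=0;m[225:]=0
cnt=max(cv2.findContours(m,0,1)[0],key=cv2.contourArea);print('bar',cv2.minAreaRect(cnt),pix2w(T,*cv2.minAreaRect(cnt)[0],56).round(1))
E
```

```text
[5.35218e+02 3.79630e+01 9.70000e-02] [ 0.   0.2  0.1  0.   0.  -1.4  0.2 -0.1  0.5 -0.3  0.2 -0.1  0.4 -0.
 -0.3  0.1  0.  -0.1 -0.1  0.1 -0.2  0.2  0.1 -0.1  0.3 -0.3]
245 0 [245.  216.9] jigx 65.9
245 12 [245.  212.6] jigx 64.1
260 0 [260. 219.] jigx 65.3
260 12 [260.  215.3] jigx 66.0
275 0 [275.  221.4] jigx 65.9
275 12 [275.  217.3] jigx 65.3
290 0 [290.  223.8] jigx 66.5
290 12 [290.  219.3] jigx 64.5
300 0 [300.  225.1] jigx 65.7
300 12 [300.  221.2] jigx 65.8
p5 ((371.7106628417969, 199.94923400878906), (51.440372467041016, 24.651477813720703), 85.91438293457031) [ 552.3 -265.7   28. ]
bar ((137.5352783203125, 209.15882873535156), (4.664003849029541, 30.044864654541016), 77.47119140625) [558.2 307.   56. ]
```

```bash
cat > go.py <<'E'
# usage: go.py x y z yaw [jig]  -> tool shift from the present pose; 'jig': x,y in seat frame, yaw relative to the jig
import sys;from h import *
s=env.state();p=s['eef_pos'];yw=s['tcp_rot'][2];x,y,z,w=map(float,sys.argv[1:5])
J=(534,38,.097)
if len(sys.argv)>5: x,y=J[0]+np.cos(J[2])*x-np.sin(J[2])*y,J[1]+np.sin(J[2])*x+np.cos(J[2])*y;w+=J[2]
d=np.array([x,y])-p[:2]
print('t',round(s['t'],2),'pos',p.round(1),'yaw',round(yw,3),'F',s['ft_force'].round(1),'op',round(s['opening'],3),'grip',round(s['grip_force'],1))
print('shift',np.round([np.cos(yw)*d[0]+np.sin(yw)*d[1],np.sin(yw)*d[0]-np.cos(yw)*d[1],p[2]-z],1),'roll deg',round(-np.degrees((w-yw+np.pi)%(2*np.pi)-np.pi),1))
E
true
```

Call:
arm_command(targets=[[-174,-179,0,0,1],[-174,-179,0,0,1],[-174,-179,0,0,1],[-174,-179,0,0,1],[-174,-179,0,0,1]])

```text
t: 0.8
eef_pos: [347.5, 327.7, 193.6]
tcp_rot: [3.141, 0.0, 2.702]
ft_force: [1.3, -0.5, 0.0]
opening: 1.0
grip_force: 0.0
```

Call:
arm_command(targets=[[-174,-179,0,0,1],[-174,-179,0,0,1],[-174,-179,0,0,1],[-174,-179,0,0,1],[-174,-179,0,0,1]])

```text
t: 1.3
eef_pos: [428.9, 91.5, 193.8]
tcp_rot: [3.141, 0.001, 2.702]
ft_force: [0.8, -0.6, -0.2]
opening: 0.998
grip_force: 0.0
```

Call:
arm_command(targets=[[-174,-179,0,-22,1],[-174,-179,0,-22,1],[-174,-179,0,-22,1],[-174,-179,0,-22,1],[-174,-179,0,-22,1]])

```text
t: 1.8
eef_pos: [505.6, -131.5, 193.7]
tcp_rot: [3.142, 0.0, 3.086]
ft_force: [1.6, 0.0, 0.6]
opening: 1.0
grip_force: 0.0
```

```bash
python3 go.py 552 -266 60 3.089
```

```text
t 1.8 pos [ 505.6 -131.5  193.7] yaw 3.086 F [1.6 0.  0.6] op 1.0 grip 0.0
shift [ -53.8 -131.7  133.7] roll deg -0.2
```

Call:
arm_command(targets=[[-54,-132,60,0,1],[-54,-132,60,0,1],[-54,-132,60,0,1],[-54,-132,60,0,1],[-54,-132,60,0,1]])

```text
t: 2.3
eef_pos: [551.4, -264.9, 132.4]
tcp_rot: [3.141, -0.002, 3.084]
ft_force: [0.1, 0.7, -0.2]
opening: 0.995
grip_force: 0.0
```

Call:
arm_command(targets=[[0,0,70,0,1],[0,0,70,0,1],[0,0,70,0,1],[0,0,70,0,1]])

```text
t: 2.7
eef_pos: [552.3, -263.5, 64.9]
tcp_rot: [-3.141, 0.001, 3.087]
ft_force: [0.1, -0.2, 0.3]
opening: 1.004
grip_force: 0.0
```

```bash
python3 go.py 552 -266 19 3.089; python3 -c "
from h import *
a=snap('top');b=snap('scene')
def cr(c,x,y,w,h,s): return cv2.resize(c['frame'][y:y+h,x:x+w,::-1],None,fx=s,fy=s,interpolation=cv2.INTER_CUBIC)
cv2.imwrite('pics/p5.png',np.hstack([cr(a,320,130,110,120,3),cr(b,100,110,130,120,3)]))"
```

```text
t 2.7 pos [ 552.3 -263.5   64.9] yaw 3.087 F [ 0.1 -0.2  0.3] op 1.004 grip 0.0
shift [ 0.2 -2.6 45.9] roll deg -0.1
```

View pics/p5.png

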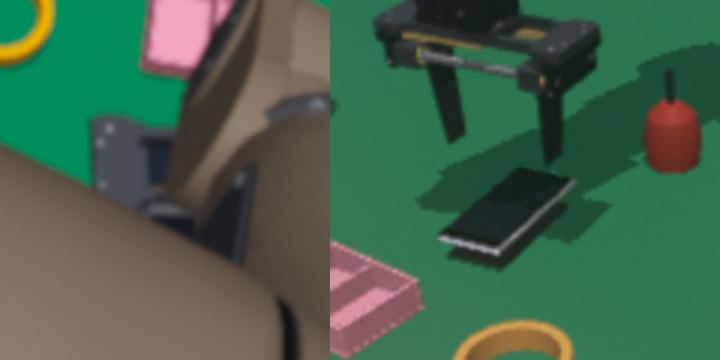

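The gripper straddles panel5 (scene crop: fingertips at (455,140) and (553,160), panel corners (440,238)–(575,180)). I'll lower it and close.

Call:
arm_command(targets=[[0,-2.5,30,0,1],[0,-2.5,46,0,1],[0,-2.5,46,0,1],[0,-2.5,46,0,0.7],[0,-2.5,46,0,0.5]])

```text
t: 3.3
eef_pos: [552.4, -267.0, 19.1]
tcp_rot: [-3.141, 0.002, 3.086]
ft_force: [0.6, -0.1, 0.2]
opening: 0.884
grip_force: 0.0
```

Call:
arm_command(targets=[[0,0,0,0,0.5],[0,0,0,0,0.5],[0,0,0,0,0.5],[0,0,0,0,0.5],[0,0,0,0,0.5]])

```text
t: 3.8
eef_pos: [551.7, -266.7, 17.5]
tcp_rot: [3.141, 0.0, 3.086]
ft_force: [-0.3, -0.3, 0.2]
opening: 0.512
grip_force: 0.0
```

Call:
arm_command(targets=[[0,0,0,0,0.45],[0,0,0,0,0.4],[0,0,0,0,0.35],[0,0,0,0,0.3]])

```text
t: 4.2
eef_pos: [551.7, -266.7, 17.5]
tcp_rot: [3.141, -0.0, 3.086]
ft_force: [0.6, -1.1, -0.8]
opening: 0.326
grip_force: 0.0
```

```bash
python3 -c "
from h import *
b=snap('scene');f=b['frame'][:,:,::-1]
cv2.imwrite('pics/p5b.png',cv2.resize(f[120:220,110:240],None,fx=5,fy=5,interpolation=cv2.INTER_CUBIC));print(env.state()['opening'],env.state()['grip_force'])"
```

```text
0.31307604413842277 0.0
```

View pics/p5b.png

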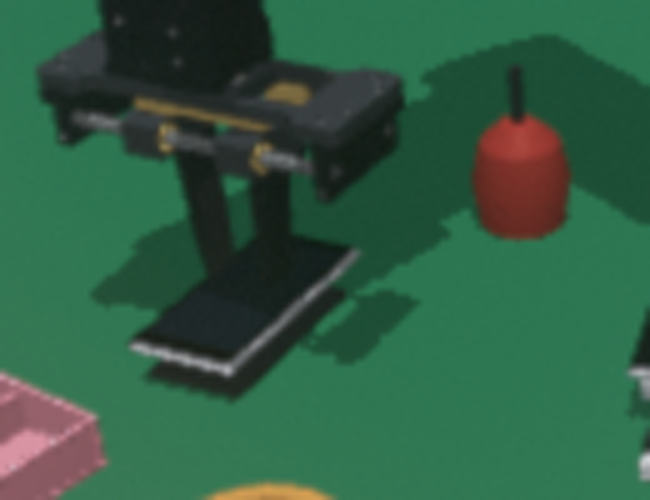

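```bash
python3 -c "
from h import *
b=snap('scene')
for P in [(551.7,-251.7,17.5),(551.7,-281.7,17.5),(551.7,-251.7,32),(551.7,-281.7,32),(552,-266,28),(617,-300,28),(617,-235,28)]: print(P,((w2pix(b,P)-[110,120])*5).round())
s=env.state();print(s['eef_pos'],s['joints'].round(3),s['ft_force'],s['tcp_rot'])"
```

```text
(551.7, -251.7, 17.5) [275. 311.]
(551.7, -281.7, 17.5) [227. 301.]
(551.7, -251.7, 32) [271. 288.]
(551.7, -281.7, 32) [223. 279.]
(552, -266, 28) [249. 290.]
(617, -300, 28) [128. 340.]
(617, -235, 28) [236. 363.]
[ 551.71357805 -266.66653352   17.49718925] [-0.558  0.689  1.74   0.     0.713 -2.073] [ 0.43805807 -0.40714286  0.23062799] [3.14151209e+00 7.91995510e-06 3.08585178e+00]
```

```bash
python3 -c "
from h import *
b=snap('scene')
for P in [(552.3,-216,64.9),(552.3,-311,64.9),(552.3,-216,80),(552.3,-311,80)]: print(P,((w2pix(b,P)-[100,110])*3+[330,0]).round())
f=b['frame'][:,:,::-1][140:210,125:205].astype(float)
f=np.clip((f/255)**.45*255,0,255).astype(np.uint8)
cv2.imwrite('pics/p5c.png',cv2.resize(f,None,fx=8,fy=8,interpolation=cv2.INTER_CUBIC))"
```

```text
(552.3, -216, 64.9) [553. 179.]
(552.3, -311, 64.9) [460. 161.]
(552.3, -216, 80) [552. 164.]
(552.3, -311, 80) [458. 146.]
```

View pics/p5c.png

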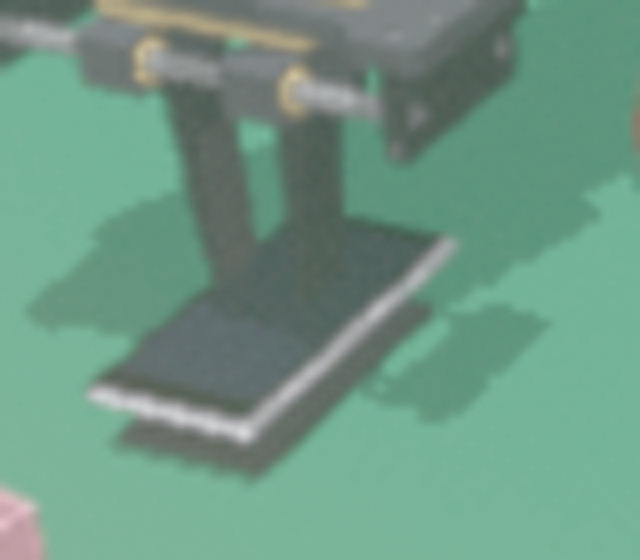

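The fingertips (crop (235,290), (315,300)) are above the panel's glass. The picture puts the real tips about 14 mm higher than the reported TCP z. I'll calibrate by touching the glass gently.

Call:
arm_command(targets=[[0,0,1,0,0.3],[0,0,2,0,0.3],[0,0,2,0,0.3]])

```text
t: 4.65
eef_pos: [551.6, -266.6, 15.3]
tcp_rot: [3.141, -0.0, 3.086]
ft_force: [0.1, -0.1, 0.5]
opening: 0.302
grip_force: 0.0
```

Call:
arm_command(targets=[[0,0,1,0,0.3],[0,0,1,0,0.3]])

```text
t: 4.85
eef_pos: [551.7, -266.7, 14.4]
tcp_rot: [3.141, -0.0, 3.086]
ft_force: [-0.7, -1.0, 0.1]
opening: 0.301
grip_force: 0.0
```

Call:
arm_command(targets=[[0,0,1,0,0.3],[0,0,1,0,0.3]])

```text
t: 5.05
eef_pos: [551.7, -266.6, 13.4]
tcp_rot: [3.141, -0.0, 3.086]
ft_force: [-0.4, -0.6, 0.1]
opening: 0.3
grip_force: 0.0
```

Call:
arm_command(targets=[[0,0,1,0,0.3],[0,0,1,0,0.3]])

```text
t: 5.25
eef_pos: [551.7, -266.6, 12.4]
tcp_rot: [3.141, -0.0, 3.086]
ft_force: [-0.1, 1.0, 0.3]
opening: 0.295
grip_force: 0.0
```

Call:
arm_command(targets=[[0,0,1,0,0.3],[0,0,1,0,0.3]])

```text
t: 5.45
eef_pos: [551.7, -266.7, 11.4]
tcp_rot: [3.141, -0.0, 3.086]
ft_force: [0.3, -0.4, 0.1]
opening: 0.299
grip_force: 0.0
```

Call:
arm_command(targets=[[0,0,1,0,0.3],[0,0,1,0,0.3]])

```text
t: 5.65
eef_pos: [551.7, -266.6, 10.4]
tcp_rot: [3.141, -0.0, 3.086]
ft_force: [-0.2, 0.4, 0.0]
opening: 0.301
grip_force: 0.0
```

Call:
arm_command(targets=[[0,0,1,0,0.3],[0,0,1,0,0.3]])

```text
t: 5.85
eef_pos: [551.7, -266.6, 9.4]
tcp_rot: [3.141, -0.0, 3.086]
ft_force: [0.9, -0.9, -0.1]
opening: 0.297
grip_force: 0.0
```

```bash
python3 -c "
from h import *
b=snap('scene')
f=b['frame'][:,:,::-1][140:210,125:205].astype(float)
f=np.clip((f/255)**.45*255,0,255).astype(np.uint8)
cv2.imwrite('pics/p5d.png',cv2.resize(f,None,fx=8,fy=8,interpolation=cv2.INTER_CUBIC))
for P in [(551.7,-251.7,28),(551.7,-281.7,28)]: print(((w2pix(b,P)-[125,140])*8).round())"
```

```text
[315. 311.]
[238. 296.]
```

View pics/p5d.png

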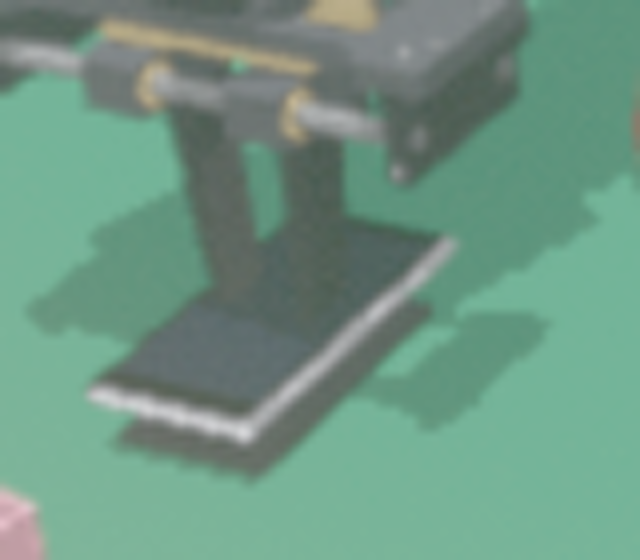

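Call:
arm_command(targets=[[0,0,1,0,0.3],[0,0,1,0,0.3]])

```text
t: 6.1
eef_pos: [551.7, -266.6, 8.4]
tcp_rot: [3.141, -0.0, 3.086]
ft_force: [0.2, -0.3, -0.6]
opening: 0.297
grip_force: 0.0
```

Call:
arm_command(targets=[[0,0,1,0,0.3],[0,0,1,0,0.3]])

```text
t: 6.3
eef_pos: [551.7, -266.7, 7.4]
tcp_rot: [3.141, -0.0, 3.086]
ft_force: [0.3, -0.3, -1.5]
opening: 0.3
grip_force: 0.0
```

Call:
arm_command(targets=[[0,0,1,0,0.3],[0,0,1,0,0.3]])

```text
t: 6.5
eef_pos: [551.8, -266.7, 7.2]
tcp_rot: [-3.141, 0.0, 3.086]
ft_force: [-1.5, 1.1, 8.6]
opening: 0.301
grip_force: 4.0
```

Call:
arm_command(targets=[[0,0,-11,0,1],[0,0,-11,0,1],[0,0,-11,0,1],[0,0,-11,0,1],[0,0,-11,0,1]])

```text
t: 7.0
eef_pos: [551.6, -266.6, 17.3]
tcp_rot: [3.141, -0.0, 3.086]
ft_force: [0.6, -0.8, -0.3]
opening: 0.665
grip_force: 0.0
```

Call:
arm_command(targets=[[0,0,0,0,1],[0,0,0,0,1],[0,0,0,0,1],[0,0,10,0,1],[0,0,10,0,1]])

```text
t: 7.5
eef_pos: [551.1, -266.3, 6.1]
tcp_rot: [3.141, -0.002, 3.086]
ft_force: [0.2, -0.9, 0.5]
opening: 0.992
grip_force: 0.0
```

Call:
arm_command(targets=[[0,0,5,0,1],[0,0,9,0,1],[0,0,9,0,1],[0,0,9,0,1]])

```text
t: 7.9
eef_pos: [551.7, -266.7, -1.6]
tcp_rot: [3.141, -0.0, 3.086]
ft_force: [0.2, -0.6, 0.1]
opening: 1.001
grip_force: 0.0
```

Call:
arm_command(targets=[[0,0,0,0,0.6],[0,0,0,0,0.6],[0,0,0,0,0.6],[0,0,0,0,0.6],[0,0,0,0,0.6]])

```text
t: 8.4
eef_pos: [551.7, -266.7, -1.4]
tcp_rot: [3.142, 0.0, 3.086]
ft_force: [-0.4, 1.5, 1.3]
opening: 0.649
grip_force: 30.0
```

Call:
arm_command(targets=[[0,0,0,0,0.5],[0,0,0,0,0.5]])

```text
t: 8.6
eef_pos: [551.7, -266.7, -1.4]
tcp_rot: [3.142, 0.0, 3.086]
ft_force: [0.3, -0.0, 1.1]
opening: 0.649
grip_force: 30.0
```

Call:
arm_command(targets=[[0,0,-20,0,0.5],[0,0,-60,0,0.5],[0,0,-110,0,0.5],[0,0,-130,0,0.5],[0,0,-130,0,0.5]])

```text
t: 9.1
eef_pos: [552.8, -267.3, 131.7]
tcp_rot: [-3.139, 0.005, 3.086]
ft_force: [0.5, -0.3, -1.0]
opening: 0.646
grip_force: 30.0
```

```bash
python3 go.py -11 -11 16.5 1.621 jig
```

```text
t 9.1 pos [ 552.8 -267.3  131.7] yaw 3.086 F [ 0.5 -0.3 -1. ] op 0.646 grip 30.0
shift [ 45.  291.2 115.2] roll deg 78.4
```

Call:
arm_command(targets=[[8,50,0,8,0.5],[15,95,0,16,0.5],[22,140,0,24,0.5],[29,185,0,32,0.5],[36,230,0,40,0.5]])

```text
t: 9.6
eef_pos: [527.5, -33.4, 127.1]
tcp_rot: [-3.141, -0.002, 2.382]
ft_force: [1.1, -0.4, 0.0]
opening: 0.651
grip_force: 30.0
```

Call:
arm_command(targets=[[0,0,0,8,0.5],[0,0,0,16,0.5],[0,0,0,24,0.5],[0,0,0,32,0.5],[0,0,0,38.4,0.5]])

```text
t: 10.1
eef_pos: [527.9, -35.0, 127.0]
tcp_rot: [-3.139, -0.001, 1.713]
ft_force: [0.9, 0.3, -0.6]
opening: 0.647
grip_force: 30.0
```

```bash
python3 go.py -11 -11 16.5 1.621 jig
```

```text
t 10.1 pos [527.9 -35.  127. ] yaw 1.713 F [ 0.9  0.3 -0.6] op 0.647 grip 30.0
shift [ 61.    4.9 110.5] roll deg -0.3
```

Call:
arm_command(targets=[[35,3,0,0,0.5],[61,5,30,0,0.5],[61,5,65,0,0.5],[61,5,85,0,0.5],[61,5,85,0,0.5]])

```text
t: 10.6
eef_pos: [522.4, 26.2, 40.2]
tcp_rot: [-3.135, -0.002, 1.718]
ft_force: [-0.1, -0.2, -0.7]
opening: 0.65
grip_force: 30.0
```

```bash
python3 go.py -11 -11 16.5 1.621 jig; python3 -c "
from h import *
b=snap('scene')
f=b['frame'][:,:,::-1][130:240,215:335].astype(float)
f=np.clip((f/255)**.5*255,0,255).astype(np.uint8)
cv2.imwrite('pics/st1.png',cv2.resize(f,None,fx=5,fy=5,interpolation=cv2.INTER_CUBIC))"
```

```text
t 10.6 pos [522.4  26.2  40.2] yaw 1.718 F [-0.1 -0.2 -0.7] op 0.65 grip 30.0
shift [-0.5  1.6 23.7] roll deg 0.0
```

View pics/st1.png

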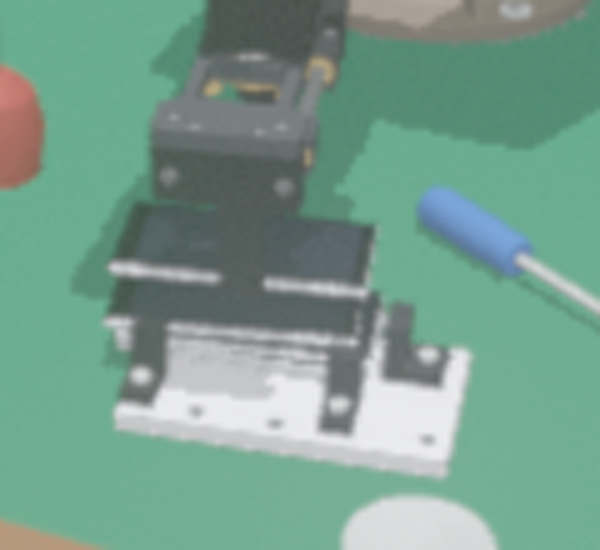

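Panel5 is held level above panel4 and in line with it: their +x edges are at rows ~275 and ~335, and it clears the stops. I'll lower it and release.

Call:
arm_command(targets=[[0,1.5,12,0,0.5],[0,1.5,20,0,0.5],[0,1.5,24,0,0.5],[0,1.5,24,0,0.5]])

```text
t: 11.05
eef_pos: [525.9, 26.0, 19.2]
tcp_rot: [-3.141, -0.0, 1.718]
ft_force: [-0.4, 0.2, -0.8]
opening: 0.645
grip_force: 30.0
```

Call:
arm_command(targets=[[0,0,0,0,0.7],[0,0,0,0,0.75],[0,0,0,0,0.75],[0,0,0,0,0.75]])

```text
t: 11.45
eef_pos: [526.3, 26.1, 19.8]
tcp_rot: [3.141, 0.0, 1.718]
ft_force: [-0.3, 0.3, 1.2]
opening: 0.745
grip_force: 0.0
```

Call:
arm_command(targets=[[0,0,-30,0,0.75],[0,0,-60,0,1],[0,0,-60,0,1],[0,0,-60,0,1],[0,0,-60,0,1]])

```text
t: 11.95
eef_pos: [525.7, 26.1, 78.9]
tcp_rot: [-3.141, -0.0, 1.718]
ft_force: [-0.2, -0.5, -0.7]
opening: 0.989
grip_force: 0.0
```

```bash
python3 go.py -85 -10 0 0 jig;python3 go.py -85 -10 0 3.1416 jig
```

```text
t 11.95 pos [525.7  26.1  78.9] yaw 1.718 F [-0.2 -0.5 -0.7] op 0.989 grip 0.0
shift [  4.8 -75.4  78.9] roll deg 92.9
t 11.95 pos [525.7  26.1  78.9] yaw 1.718 F [-0.2 -0.5 -0.7] op 0.989 grip 0.0
shift [  4.8 -75.4  78.9] roll deg -87.1
```

Call:
arm_command(targets=[[5,-40,0,8.5,1],[5,-75,0,17,1],[5,-75,0,25.5,0.85],[5,-75,0,34,0.85],[5,-75,0,42.5,0.85]])

```text
t: 12.45
eef_pos: [450.7, 20.0, 78.8]
tcp_rot: [-3.14, 0.001, 0.97]
ft_force: [0.4, 0.3, -0.3]
opening: 0.86
grip_force: 0.0
```

Call:
arm_command(targets=[[0,0,0,8.5,0.85],[0,0,0,17,0.85],[0,0,0,25.5,0.85],[0,0,0,34,0.85],[0,0,0,42.5,0.85]])

```text
t: 12.95
eef_pos: [450.7, 20.0, 78.6]
tcp_rot: [-3.141, 0.002, 0.228]
ft_force: [-0.5, 0.6, 0.1]
opening: 0.85
grip_force: 0.0
```

Call:
arm_command(targets=[[0,0,0,7.9,0.85],[0,0,0,7.9,0.85]])

```text
t: 13.15
eef_pos: [450.7, 20.0, 78.7]
tcp_rot: [-3.141, 0.002, 0.095]
ft_force: [0.6, -0.5, -0.7]
opening: 0.85
grip_force: 0.0
```

```bash
python3 go.py -80 -8 -12.5 0 jig; python3 -c "
from h import *
c=snap('top')
for q in [(183,256),(210,272),(237,291)]: print('driver',pix2w(c,*q,15).round())"
```

```text
t 13.15 pos [450.7  20.   78.7] yaw 0.095 F [ 0.6 -0.5 -0.7] op 0.85 grip 0.0
shift [ 4.6 -1.8 91.2] roll deg -0.1
driver [443. 208.  15.]
driver [401. 143.  15.]
driver [352.  79.  15.]
```

Call:
arm_command(targets=[[4,-2,45,0,0.85],[4,-2,75,0,0.85],[4,-2,91,0,0.85],[4,-2,91,0,0.85],[4,-2,91,0,0.85]])

```text
t: 13.7
eef_pos: [454.9, 22.4, -11.5]
tcp_rot: [-3.141, 0.001, 0.099]
ft_force: [0.0, 0.6, 0.3]
opening: 0.85
grip_force: 0.0
```

Call:
arm_command(targets=[[3,0,0,0,0.85],[6,0,0,0,0.85],[9,0,0,0,0.85],[12,0,0,0,0.85],[15,0,0,0,0.85]])

```text
t: 14.2
eef_pos: [470.3, 23.9, -11.2]
tcp_rot: [3.142, -0.001, 0.097]
ft_force: [0.6, 0.1, -0.1]
opening: 0.853
grip_force: 0.0
```

Call:
arm_command(targets=[[2,0,0,0,0.85],[4,0,0,0,0.85],[6,0,0,0,0.85],[8,0,0,0,0.85],[10,0,0,0,0.85]])

```text
t: 14.7
eef_pos: [479.5, 24.8, -11.6]
tcp_rot: [-3.141, 0.001, 0.097]
ft_force: [-2.9, -1.3, 1.8]
opening: 0.85
grip_force: 1.2
```

```bash
python3 go.py -41 -8 -12.5 0 jig
```

```text
t 14.7 pos [479.5  24.8 -11.6] yaw 0.097 F [-2.9 -1.3  1.8] op 0.85 grip 1.2
shift [14.5  0.1  0.9] roll deg -0.0
```

Call:
arm_command(targets=[[1.5,0,0,0,0.85],[3,0,0,0,0.85],[4.5,0,0,0,0.85],[6,0,0,0,0.85],[7.5,0,0,0,0.85]])

```text
t: 15.2
eef_pos: [487.1, 25.6, -11.5]
tcp_rot: [-3.141, 0.001, 0.097]
ft_force: [-3.9, 0.4, 1.0]
opening: 0.853
grip_force: 1.7
```

Call:
arm_command(targets=[[1,0,0,0,0.85],[2,0,0,0,0.85],[3,0,0,0,0.85],[3,0,0,0,0.85]])

```text
t: 15.6
eef_pos: [489.6, 25.9, -11.5]
tcp_rot: [-3.141, 0.002, 0.097]
ft_force: [-6.6, -0.3, 0.7]
opening: 0.848
grip_force: 2.8
```

Call:
arm_command(targets=[[1,0,0,0,0.85],[2,0,0,0,0.85],[2,0,0,0,0.85]])

```text
t: 15.9
eef_pos: [490.7, 26.0, -11.6]
tcp_rot: [-3.141, 0.003, 0.097]
ft_force: [-4.9, 0.5, 1.2]
opening: 0.849
grip_force: 2.6
```

Call:
arm_command(targets=[[1,0,0,0,0.85],[1,0,0,0,0.85]])

```text
t: 16.1
eef_pos: [491.2, 26.1, -11.6]
tcp_rot: [-3.141, 0.004, 0.097]
ft_force: [-10.7, -2.8, 5.9]
opening: 0.849
grip_force: 5.9
```

Call:
arm_command(targets=[[1,0,0,0,0.85],[1,0,0,0,0.85]])

```text
t: 16.3
eef_pos: [491.1, 26.1, -11.6]
tcp_rot: [-3.141, 0.006, 0.097]
ft_force: [-16.5, -4.2, 9.8]
opening: 0.848
grip_force: 8.2
```

Call:
arm_command(targets=[[1,0,0,0,0.85],[1,0,0,0,0.85]])

```text
t: 16.5
eef_pos: [491.1, 26.2, -11.6]
tcp_rot: [-3.14, 0.008, 0.097]
ft_force: [-20.8, -5.9, 13.7]
opening: 0.848
grip_force: 10.5
```

Call:
arm_command(targets=[[-8,0,0,0,0.85],[-18,0,0,0,0.85],[-18,0,-40,0,0.85],[-18,0,-75,0,0.6],[-18,0,-75,0,0.3]])

```text
t: 17.0
eef_pos: [479.5, 24.4, 67.0]
tcp_rot: [3.14, -0.008, 0.097]
ft_force: [0.2, 0.3, -0.3]
opening: 0.734
grip_force: 0.0
```

Call:
arm_command(targets=[[0,45,0,-8.5,0.3],[10,90,0,-17,0.3],[50,100,0,-25.5,0.3],[62,100,0,-34,0.3],[62,100,0,-42.5,0.3]])

```text
t: 17.5
eef_pos: [550.4, -69.8, 62.6]
tcp_rot: [3.14, -0.001, 0.825]
ft_force: [-0.6, 0.2, 0.7]
opening: 0.327
grip_force: 0.0
```

Call:
arm_command(targets=[[0,0,0,-8.5,0.3],[0,0,0,-17,0.3],[0,0,0,-25.5,0.3],[0,0,0,-34,0.3],[0,0,0,-42.5,0.3]])

```text
t: 18.0
eef_pos: [548.7, -69.0, 62.7]
tcp_rot: [3.141, -0.0, 1.568]
ft_force: [0.0, 0.3, 0.5]
opening: 0.299
grip_force: 0.0
```

Call:
arm_command(targets=[[0,0,0,-5,0.3],[0,0,0,-5,0.3]])

```text
t: 18.2
eef_pos: [548.7, -69.0, 62.8]
tcp_rot: [3.141, -0.0, 1.65]
ft_force: [0.1, -1.2, -0.1]
opening: 0.294
grip_force: 0.0
```

```bash
python3 go.py 0 -102 -12 1.5708 jig; python3 go.py 0 -75 -12 1.5708 jig
```

```text
t 18.2 pos [548.7 -69.   62.8] yaw 1.65 F [ 0.1 -1.2 -0.1] op 0.294 grip 0.0
shift [ 5.8 -4.3 74.8] roll deg -1.0
t 18.2 pos [548.7 -69.   62.8] yaw 1.65 F [ 0.1 -1.2 -0.1] op 0.294 grip 0.0
shift [32.8 -4.8 74.8] roll deg -1.0
```

Call:
arm_command(targets=[[4,-4,40,-1,0.3],[4,-4,65,-1,0.3],[4,-4,75,-1,0.3],[4,-4,75,-1,0.3],[4,-4,75,-1,0.3]])

```text
t: 18.7
eef_pos: [544.9, -65.5, -10.9]
tcp_rot: [3.141, 0.0, 1.666]
ft_force: [0.3, 0.3, -0.6]
opening: 0.3
grip_force: 0.0
```

Call:
arm_command(targets=[[3,0,0,0,0.3],[6,0,0,0,0.3],[8,0,0,0,0.3],[10,0,0,0,0.3],[12,0,0,0,0.3]])

```text
t: 19.2
eef_pos: [543.5, -53.3, -11.2]
tcp_rot: [3.141, 0.0, 1.667]
ft_force: [0.6, -1.2, 0.2]
opening: 0.302
grip_force: 0.6
```

Call:
arm_command(targets=[[2,0,0,0,0.3],[4,0,0,0,0.3],[6,0,0,0,0.3],[8,0,0,0,0.3],[8,0,0,0,0.3]])

```text
t: 19.7
eef_pos: [542.4, -45.2, -11.5]
tcp_rot: [-3.141, -0.0, 1.667]
ft_force: [0.2, 0.1, 0.3]
opening: 0.302
grip_force: 0.0
```

```bash
python3 go.py 0 -75 -12 1.5708 jig
```

```text
t 19.7 pos [542.4 -45.2 -11.5] yaw 1.667 F [0.2 0.1 0.3] op 0.302 grip 0.0
shift [ 8.6 -0.4  0.5] roll deg -0.1
```

Call:
arm_command(targets=[[1.5,0,0,0,0.3],[3,0,0,0,0.3],[4.5,0,0,0,0.3],[5,0,0,0,0.3]])

```text
t: 20.1
eef_pos: [542.1, -41.0, -11.5]
tcp_rot: [3.141, 0.001, 1.667]
ft_force: [-1.0, -13.1, -1.5]
opening: 0.298
grip_force: 6.5
```

Call:
arm_command(targets=[[1,0,0,0,0.3],[2,0,0,0,0.3],[3,0,0,0,0.3]])

```text
t: 20.4
eef_pos: [542.2, -40.9, -11.4]
tcp_rot: [3.141, 0.004, 1.668]
ft_force: [-3.9, -43.9, -2.5]
opening: 0.302
grip_force: 21.6
```

Call:
arm_command(targets=[[1,0,0,0,0.3],[2,0,0,0,0.3]])

```text
t: 20.6
eef_pos: [542.3, -40.8, -11.4]
tcp_rot: [3.14, 0.005, 1.668]
ft_force: [-5.2, -62.4, -3.4]
opening: 0.297
grip_force: 30.5
```

Call:
arm_command(targets=[[1,0,0,0,0.3],[1,0,0,0,0.3]])

```text
t: 20.8
eef_pos: [542.3, -40.8, -11.4]
tcp_rot: [3.14, 0.006, 1.667]
ft_force: [-5.9, -62.6, -3.1]
opening: 0.301
grip_force: 30.9
```

```bash
python3 go.py 0 -75 -12 1.5708 jig
```

```text
t 20.8 pos [542.3 -40.8 -11.4] yaw 1.667 F [ -5.9 -62.6  -3.1] op 0.301 grip 30.9
shift [ 4.2 -0.6  0.6] roll deg -0.0
```

Call:
arm_command(targets=[[-3,0,0,0,0.3],[-8,0,0,0,0.3],[-25,0,-20,0,0.3],[-60,0,-70,0,0.3],[-100,0,-110,0,0.3]])

```text
t: 21.3
eef_pos: [549.6, -121.9, 87.0]
tcp_rot: [-3.141, -0.001, 1.668]
ft_force: [1.1, -0.3, 0.1]
opening: 0.301
grip_force: 0.0
```

Call:
arm_command(targets=[[-50,0,0,0,0.3],[-100,0,0,0,0.3],[-120,0,0,0,0.3]])

```text
t: 21.6
eef_pos: [561.6, -244.9, 86.1]
tcp_rot: [3.14, 0.001, 1.664]
ft_force: [-0.9, 0.9, 0.8]
opening: 0.304
grip_force: 0.0
```

```bash
python3 -c "
from h import *
a=snap('top');b=snap('scene')
def cr(c,x,y,w,h,s):
    f=c['frame'][y:y+h,x:x+w,::-1].astype(float); return cv2.resize(np.clip((f/255)**.5*255,0,255).astype(np.uint8),None,fx=s,fy=s,interpolation=cv2.INTER_CUBIC)
A=cr(a,200,180,92,60,6);B=cr(b,228,165,92,64,6)[:300]
im=np.vstack([A[:300],B]);cv2.imwrite('pics/st2.png',im);print(im.shape,A.shape)
J=(534,38,.097)
def jp(x,y,z): return [J[0]+np.cos(J[2])*x-np.sin(J[2])*y,J[1]+np.sin(J[2])*x+np.cos(J[2])*y,z]
for q in [(31,65),(31,-65),(-31,-65),(-31,65)]:
    print(q,'top',((w2pix(a,jp(*q,42))-[200,180])*6+2.5).round(),'scene',((w2pix(b,jp(*q,42))-[228,165])*6+2.5+[0,300]).round())
"
```

```text
(600, 552, 3) (360, 552, 3)
(31, 65) top [132. 153.] scene [380. 518.]
(31, -65) top [447. 105.] scene [ 74. 476.]
(-31, -65) top [472. 254.] scene [110. 399.]
(-31, 65) top [153. 304.] scene [403. 438.]
```

View pics/st2.png

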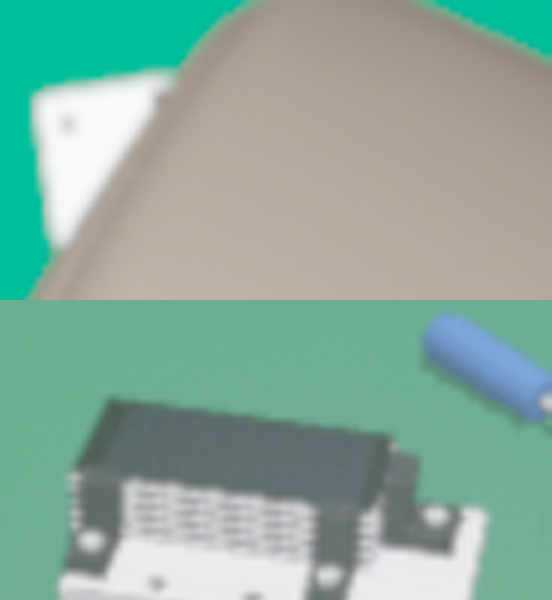

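Scene crop: all five +x edges lie in line between the side stops, and the +y end meets the end stop at (395,450). I'll repeat both taps lightly, first in x.

Call:
arm_command(targets=[[50,-20,0,8.5,0.85],[100,-45,0,17,0.85],[150,-75,0,25.5,0.85],[200,-85,0,34,0.85],[235,-85,0,42.5,0.85]])

```text
t: 22.2
eef_pos: [453.8, -22.7, 85.8]
tcp_rot: [-3.14, 0.0, 0.94]
ft_force: [0.8, 0.2, -0.7]
opening: 0.659
grip_force: 0.0
```

Call:
arm_command(targets=[[0,0,0,8.5,0.85],[0,0,0,17,0.85],[0,0,0,25.5,0.85],[0,0,0,34,0.85],[0,0,0,42.5,0.85]])

```text
t: 22.7
eef_pos: [455.7, -24.1, 85.7]
tcp_rot: [-3.141, 0.001, 0.199]
ft_force: [0.4, -0.8, -0.5]
opening: 0.845
grip_force: 0.0
```

Call:
arm_command(targets=[[0,0,0,5,0.85],[0,0,0,5,0.85]])

```text
t: 22.9
eef_pos: [455.8, -24.3, 85.7]
tcp_rot: [-3.141, 0.001, 0.117]
ft_force: [0.2, 0.4, 0.0]
opening: 0.849
grip_force: 0.0
```

```bash
python3 go.py -65 0 -12 0 jig
```

```text
t 22.9 pos [455.8 -24.3  85.7] yaw 0.117 F [0.2 0.4 0. ] op 0.849 grip 0.0
shift [ 20.  -54.1  97.7] roll deg 1.1
```

Call:
arm_command(targets=[[10,-45,0,1.1,0.85],[16,-54,40,1.1,0.85],[16,-54,80,1.1,0.85],[16,-54,97,1.1,0.85],[16,-54,97,1.1,0.85]])

```text
t: 23.4
eef_pos: [464.4, 30.8, -13.1]
tcp_rot: [-3.141, 0.005, 0.101]
ft_force: [-0.5, 0.4, 0.8]
opening: 0.851
grip_force: 0.0
```

Call:
arm_command(targets=[[4,0,0,0,0.85],[8,0,0,0,0.85],[12,0,0,0,0.85],[15,0,0,0,0.85],[17,0,0,0,0.85]])

```text
t: 23.9
eef_pos: [483.7, 31.4, -10.6]
tcp_rot: [3.141, -0.001, 0.098]
ft_force: [0.1, -0.5, -0.1]
opening: 0.851
grip_force: 0.0
```

```bash
python3 go.py -44 0 -12 0 jig
```

```text
t 23.9 pos [483.7  31.4 -10.6] yaw 0.098 F [ 0.1 -0.5 -0.1] op 0.851 grip 0.0
shift [ 6.7 -1.7  1.4] roll deg 0.0
```

Call:
arm_command(targets=[[1.5,0,0,0,0.85],[3,0,0,0,0.85],[4.5,0,0,0,0.85],[6,0,0,0,0.85],[6,0,0,0,0.85]])

```text
t: 24.4
eef_pos: [489.3, 32.0, -11.2]
tcp_rot: [-3.142, -0.0, 0.098]
ft_force: [-0.3, 0.4, 0.3]
opening: 0.85
grip_force: 0.0
```

Call:
arm_command(targets=[[1,0,0,0,0.85],[2,0,0,0,0.85],[2,0,0,0,0.85]])

```text
t: 24.7
eef_pos: [490.7, 32.2, -11.2]
tcp_rot: [-3.141, 0.001, 0.098]
ft_force: [-2.5, -0.8, 1.2]
opening: 0.85
grip_force: 1.1
```

Call:
arm_command(targets=[[1,0,0,0,0.85],[2,0,0,0,0.85],[2,0,0,0,0.85]])

```text
t: 25.0
eef_pos: [490.6, 32.3, -11.3]
tcp_rot: [-3.141, 0.005, 0.098]
ft_force: [-10.5, -5.3, 6.8]
opening: 0.851
grip_force: 5.6
```

Call:
arm_command(targets=[[-8,0,0,0,0.85],[-20,0,0,0,0.85],[-20,0,-45,0,0.85],[-20,0,-90,0,0.85],[-20,0,-120,0,0.6]])

```text
t: 25.5
eef_pos: [473.0, 30.5, 111.2]
tcp_rot: [3.141, -0.002, 0.098]
ft_force: [-0.0, -0.2, -0.7]
opening: 0.807
grip_force: 0.0
```

Call:
arm_command(targets=[[0,-48,0,-8.5,0.5],[10,-96,0,-17,0.5],[20,-144,0,-25.5,0.5],[40,-190,0,-34,0.5],[60,-236,0,-42.5,0.5]])

```text
t: 26.0
eef_pos: [509.4, 272.9, 109.0]
tcp_rot: [3.141, -0.001, 0.846]
ft_force: [0.8, -1.4, -0.6]
opening: 0.506
grip_force: 0.0
```

Call:
arm_command(targets=[[0,0,0,-8.5,0.5],[0,0,0,-17,0.5],[0,0,0,-25.5,0.5],[0,0,0,-34,0.5],[0,0,0,-42.5,0.5]])

```text
t: 26.5
eef_pos: [509.3, 270.7, 108.6]
tcp_rot: [3.142, -0.0, 1.587]
ft_force: [0.1, -0.9, -0.1]
opening: 0.501
grip_force: 0.0
```

```bash
python3 go.py 558.5 306.5 70 1.725; python3 -c "
from h import *
a=snap('top');b=snap('scene')
np.savez('sq.npz',a=a['frame'],b=b['frame'])
def cr(c,x,y,w,h,s):
    f=c['frame'][y:y+h,x:x+w,::-1].astype(float); return cv2.resize(np.clip((f/255)**.5*255,0,255).astype(np.uint8),None,fx=s,fy=s,interpolation=cv2.INTER_CUBIC)
A=cr(a,200,180,95,60,5);B=cr(b,228,165,95,60,5)
im=np.vstack([A,B]);cv2.imwrite('pics/st3.png',im)
g=a['frame'].astype(int)[:,:,1]
print(g[205:240:2,205:290:6])
"
```

```text
t 26.5 pos [509.3 270.7 108.6] yaw 1.587 F [ 0.1 -0.9 -0.1] op 0.501 grip 0.0
shift [34.9 49.8 38.6] roll deg -7.9
[[151 249 249 231  47 117  73  59  59  59  58  51 126 149 149]
 [151 249 249 205  58  61  60  60  61  59  58  53 109 149 149]
 [150 249 249 222  61  61  60  59  60  59  59  55 103 149 149]
 [149 249 249 222  61  60  60  60  61  58  59  56  80 149 149]
 [149 249 247 158  60  61  60  60  59  59  59  56  67 149 149]
 [148 246 212  67  60  60  59  60  59  58  59  57  72 149 149]
 [149 233 115  69  59  61  60  60  60  60  58  58  53 149 149]
 [149 237 187  68  58  62  60  61  60  60  59  58  46 148 149]
 [149 243 205  66  58  61  61  61  60  61  58  62  74 149 149]
 [149 241 127  65  56  61  62  61  59  63  81 117 126 149 149]
 [148 237 106 166  54  61  61  64  86 119 133 125 109 148 149]
 [148 236 208 231  53  63  86 115 134 119 112 105 112 148 149]
 [149 235 238 240  93 108 124 117 108 108 113 129 143 149 149]
 [148 223 217 182 124 111 104 107 118 134 143 148 149 149 148]
 [149 170 146 146 120 107 118 134 145 148 149 148 149 148 148]
 [149 149 148 148 142 134 145 148 148 148 149 149 148 149 149]
 [149 149 149 149 149 148 148 149 149 148 149 149 149 148 148]
 [149 149 149 148 149 149 149 148 149 149 148 149 149 149 149]]
```

View pics/st3.png

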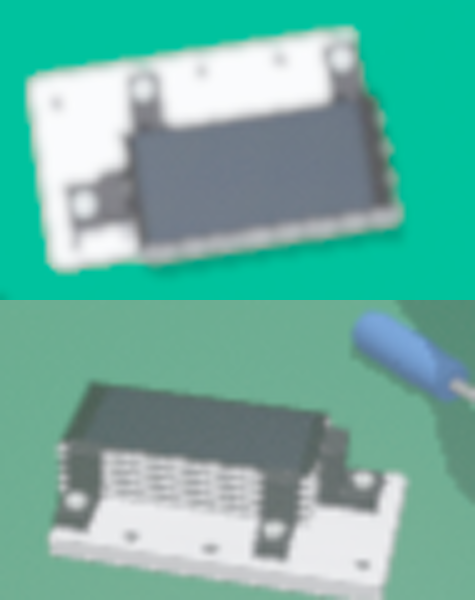

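Both views show the stack flush: its top edge meets both side stops at (145,130) and (345,100), its end meets the end stop at (130,190), and the module edges are in line. On to the weight.

Call:
arm_command(targets=[[35,50,0,-7.9,0.5],[35,50,0,-7.9,0.5],[35,50,30,-7.9,0.5],[35,50,50,-7.9,0.5],[35,50,50,-7.9,0.5]])

```text
t: 27.1
eef_pos: [557.8, 305.7, 56.2]
tcp_rot: [-3.137, 0.001, 1.715]
ft_force: [0.7, -1.1, -0.2]
opening: 0.5
grip_force: 0.0
```

```bash
python3 go.py 558.5 306.5 12.5 1.725
```

```text
t 27.1 pos [557.8 305.7  56.2] yaw 1.715 F [ 0.7 -1.1 -0.2] op 0.5 grip 0.0
shift [ 0.7  0.8 43.7] roll deg -0.6
```

Call:
arm_command(targets=[[0,0,15,0,0.5],[0,0,30,0,0.5],[0,0,44,0,0.5],[0,0,44,0,0.5]])

```text
t: 27.5
eef_pos: [558.5, 306.0, 12.8]
tcp_rot: [-3.139, 0.001, 1.718]
ft_force: [-0.6, -0.3, 0.2]
opening: 0.499
grip_force: 0.0
```

Call:
arm_command(targets=[[0,0,0,0,0.05],[0,0,0,0,0.05],[0,0,0,0,0.05],[0,0,0,0,0.05],[0,0,0,0,0.05]])

```text
t: 28.0
eef_pos: [559.9, 306.6, 15.4]
tcp_rot: [3.14, -0.0, 1.719]
ft_force: [-1.5, -0.6, -3.5]
opening: 0.146
grip_force: 30.0
```

Call:
arm_command(targets=[[0,0,0,0,0.05],[0,0,-4,0,0.05],[0,0,-10,0,0.05],[0,0,-10,0,0.05]])

```text
t: 28.4
eef_pos: [559.5, 306.5, 25.5]
tcp_rot: [3.141, -0.0, 1.719]
ft_force: [0.4, 0.0, -4.8]
opening: 0.141
grip_force: 30.0
```

Call:
arm_command(targets=[[0,0,-30,0,0.05],[0,0,-60,0,0.05],[0,0,-85,0,0.05],[0,0,-85,0,0.05]])

```text
t: 28.8
eef_pos: [560.7, 307.0, 113.0]
tcp_rot: [3.136, -0.001, 1.719]
ft_force: [-0.0, -0.5, -4.8]
opening: 0.143
grip_force: 30.0
```

```bash
python3 go.py 0 0 57.4 1.5708 jig
```

```text
t 28.8 pos [560.7 307.  113. ] yaw 1.719 F [-0.  -0.5 -4.8] op 0.143 grip 30.0
shift [-262.1  -66.2   55.6] roll deg 2.9
```

Call:
arm_command(targets=[[-30,-8,0,0.5,0.05],[-75,-19,0,1,0.05],[-120,-30,0,1.5,0.05],[-165,-42,0,2,0.05],[-205,-52,0,2.9,0.05]])

```text
t: 29.3
eef_pos: [537.0, 94.0, 108.4]
tcp_rot: [-3.14, -0.0, 1.668]
ft_force: [0.7, -0.2, -4.8]
opening: 0.146
grip_force: 30.0
```

Call:
arm_command(targets=[[-30,-10,0,0,0.05],[-45,-14,0,0,0.05],[-50,-14,0,0,0.05],[-50,-14,0,0,0.05]])

```text
t: 29.7
eef_pos: [529.4, 44.9, 109.4]
tcp_rot: [-3.141, -0.0, 1.668]
ft_force: [-0.9, -0.1, -5.8]
opening: 0.144
grip_force: 30.0
```

```bash
python3 go.py 0 0 57.4 1.5708 jig
```

```text
t 29.7 pos [529.4  44.9 109.4] yaw 1.668 F [-0.9 -0.1 -5.8] op 0.144 grip 30.0
shift [-7.3  3.9 52. ] roll deg -0.0
```

Call:
arm_command(targets=[[-4,2,12,0,0.05],[-7.5,4,28,0,0.05],[-7.5,4,40,0,0.05],[-7.5,4,46,0,0.05],[-7.5,4,46,0,0.05]])

```text
t: 30.2
eef_pos: [533.4, 38.3, 62.7]
tcp_rot: [-3.14, -0.0, 1.669]
ft_force: [0.1, -0.4, -5.5]
opening: 0.145
grip_force: 30.0
```

Call:
arm_command(targets=[[0,0,0,0,0.05],[0,0,1,0,0.05],[0,0,2,0,0.05],[0,0,2,0,0.05]])

```text
t: 30.6
eef_pos: [534.0, 37.8, 62.0]
tcp_rot: [3.141, -0.0, 1.668]
ft_force: [0.0, -0.1, -5.5]
opening: 0.148
grip_force: 30.0
```

Call:
arm_command(targets=[[0,0,1,0,0.05],[0,0,1.5,0,0.05],[0,0,1.5,0,0.05]])

```text
t: 30.9
eef_pos: [533.9, 37.7, 60.3]
tcp_rot: [-3.142, -0.0, 1.668]
ft_force: [-0.2, -0.1, -4.5]
opening: 0.142
grip_force: 30.0
```

Call:
arm_command(targets=[[0,0,1,0,0.05],[0,0,1.5,0,0.05],[0,0,1.5,0,0.05]])

```text
t: 31.2
eef_pos: [533.9, 37.8, 58.7]
tcp_rot: [-3.141, -0.0, 1.668]
ft_force: [0.2, -0.2, -4.7]
opening: 0.145
grip_force: 30.0
```

Call:
arm_command(targets=[[0,0,0.7,0,0.05],[0,0,0.7,0,0.05]])

```text
t: 31.4
eef_pos: [533.9, 37.8, 58.0]
tcp_rot: [-3.141, -0.0, 1.668]
ft_force: [-0.2, 0.4, -4.7]
opening: 0.145
grip_force: 30.0
```

Call:
arm_command(targets=[[0,0,0.5,0,0.05],[0,0,0.5,0,0.05]])

```text
t: 31.6
eef_pos: [534.0, 37.8, 57.7]
tcp_rot: [3.141, -0.0, 1.668]
ft_force: [-0.2, -0.3, -4.3]
opening: 0.143
grip_force: 30.0
```

Call:
arm_command(targets=[[0,0,0.4,0,0.05],[0,0,0.4,0,0.05]])

```text
t: 31.8
eef_pos: [534.1, 37.9, 57.5]
tcp_rot: [3.141, -0.0, 1.668]
ft_force: [-0.6, 1.7, 0.9]
opening: 0.148
grip_force: 30.0
```

Call:
arm_command(targets=[[0,0,0.4,0,0.05],[0,0,0.4,0,0.05]])

```text
t: 32.0
eef_pos: [534.1, 38.0, 57.3]
tcp_rot: [3.141, -0.0, 1.668]
ft_force: [-1.1, 3.6, 5.6]
opening: 0.142
grip_force: 30.0
```

Call:
arm_command(targets=[[0,0,0.3,0,0.05],[0,0,0.3,0,0.05]])

```text
t: 32.2
eef_pos: [534.1, 38.1, 57.2]
tcp_rot: [3.141, -0.0, 1.668]
ft_force: [-2.4, 4.2, 7.2]
opening: 0.144
grip_force: 30.0
```

Call:
arm_command(targets=[[0,0,-0.3,0,0.05],[0,0,-0.7,0,0.05],[0,0,-0.7,0,0.2],[0,0,-0.7,0,0.3],[0,0,-0.7,0,0.4]])

```text
t: 32.7
eef_pos: [534.0, 37.6, 57.2]
tcp_rot: [3.141, 0.0, 1.668]
ft_force: [0.1, -0.2, 0.8]
opening: 0.315
grip_force: 0.0
```

Call:
arm_command(targets=[[0,0,0,0,0.4],[0,0,-10,0,0.4],[0,0,-25,0,0.4],[0,0,-50,0,0.4],[0,0,-90,0,0.4]])

```text
t: 33.2
eef_pos: [533.0, 37.8, 147.4]
tcp_rot: [-3.139, -0.001, 1.668]
ft_force: [0.4, -0.2, 0.9]
opening: 0.398
grip_force: 0.0
```

Call:
arm_command(targets=[[-50,0,0,0,0.4],[-100,0,0,0,0.4],[-150,0,0,0,0.4],[-200,0,0,0,0.4],[-250,0,0,0,0.4]])

```text
t: 33.7
eef_pos: [558.2, -213.1, 148.2]
tcp_rot: [3.141, 0.0, 1.668]
ft_force: [0.5, -0.2, -0.4]
opening: 0.4
grip_force: 0.0
```

```bash
python3 -c "
from h import *
b=snap('scene')
old=np.load('sq.npz')['b'].astype(int);n=b['frame'].astype(int)
J=(534,38,.097)
def jp(x,y,z): return [J[0]+np.cos(J[2])*x-np.sin(J[2])*y,J[1]+np.sin(J[2])*x+np.cos(J[2])*y,z]
m=((n[:,:,0]>130)&(n[:,:,1]<80)).astype(np.uint8);m[:,:220]=0;m[:,330:]=0
cnt=max(cv2.findContours(m,0,1)[0],key=cv2.contourArea);r=cv2.boundingRect(cnt);print(r)
w=pix2w(b,r[0]+r[2]/2,r[1]+r[3]/2,12+30+50)
d=w[:2]-J[:2];c,s=np.cos(J[2]),np.sin(J[2]);print('bar in jig',c*d[0]+s*d[1],-s*d[0]+c*d[1])
# change of stack side edges (below top) before/after
D=np.abs(n-old).sum(2)
print('side-face diff',D[193:212,238:302].mean(), 'left end',D[180:210,225:242].mean(),'right end',D[190:210,285:305].mean(),'ref',D[215:230,240:300].mean())
print(env.state()['t'],env.state()['ft_force'])"
```

```text
(255, 170, 30, 9)
bar in jig 1.8689224966920799 5.154706714751225
side-face diff 16.403782894736842 left end 2.2137254901960786 right end 10.96 ref 1.778888888888889
33.75 [-2.01148815 -5.06641601  0.50231396]
```

```bash
python3 -c "
from h import *
b=snap('scene');n=b['frame'].astype(int);old=np.load('sq.npz')['b'].astype(int)
D=np.abs(n-old).sum(2)
print(D[183:216:2,238:306:4])
for x,y,w,h in[(238,190,24,20),(262,193,24,20),(284,193,24,22),(226,180,16,30)]:
    print(cv2.phaseCorrelate(n[y:y+h,x:x+w].mean(2),old[y:y+h,x:x+w].mean(2)))"
```

```text
[[  1   3   7 178 421 360 367 196 157 131  95 119 299   4   3   2   2]
 [  3   1   5 363 426 422 421 422 417 409 257 189 301   2   3   1   2]
 [  3   2   7 238 290 297 415 411 421 417 417 421 398   6   2   3   2]
 [  4   3   7 224 256 260 265 271 282 325 406 404 283   7   3   6   2]
 [  3   3   6 196 258 254 259 254 254 258 259 272 193  10   4   1   5]
 [  1   3   1  10  55 101 244 232 260 248 256 255 133   9  10   2   4]
 [  2   3   7   2   1   4   3  30  60 150 232 238  89   7   1   4   2]
 [  2   2   6   3  11   2   0   1   2   2   7  29  12   6   7   1   1]
 [  2   1   1   3   1   2  11   2   3   1   2   8   8   1   2   1   2]
 [  2   2   3   2   1   0   3   3   0   3   2   5   5   2   5   3   2]
 [  2   1   3   4   1   1   0   0   0   1   1   1   5   4   4   2   4]
 [  2   2   2   2   2   0   2   0   3   2   1   2   3   3   2   2   4]
 [  1   2   1   2   2   2   2   2   1   3   3   4   5   3   2   1   3]
 [  4   3   1   1   2   2   3   4   2   3   3   1   3   2   3   3   1]
 [  1   1   2   1   0   1   2   3   1   2   1   1   1   0   2   2   2]
 [  4   2   2   2   3   2   2   1   3   2   1   0   3   1   1   3   3]
 [  3   0   3   3   1   2   1   2   1   2   2   5   3   1   1   2   3]]
((0.08558714421314839, -0.07916205018595335), 0.9261834167342057)
((0.04323410965511698, -0.2921116634283525), 0.9368580009324714)
((-0.18142517542376524, 0.015300724511766006), 0.9277327409418538)
((-0.12016865899908069, 0.024295746293862663), 1.01252198830788)
```

The only change in the picture is the weight itself, and the stack hasn't moved. I'm handing in.

```bash
python3 -c "
from cell import env
print(env.job_done())"
```

```text
the job is handed in; nothing more can be done
None
```

I handed the job in at about 34 s; no verdict came back. The last pictures show all five modules flush against the side and end stops, the weight lengthwise within about 5 mm of the stack's middle, and the gripper clear.

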